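Seat the slotted disc on the shaker's spindle and studs

ROBOT

A 7-joint arm with a two-finger parallel gripper is mounted at the origin on the work surface. World frame = base frame: x ahead of the robot, y to its left, z up, the work surface at z = 0. Lengths are in mm, angles in rad, forces in N, time in s.
With the tool pointing down it reaches from about 400 to 850 mm from the base axis. Payload 4.5 kg.
Tool frame: the origin (TCP) lies at the very end of the fingers, on their centre line; the grasp point (between the pads) lies 19 mm behind it; z points along the fingers, y is the line along which they close (so a half turn about z gives the same grasp; the last joint's range is limited). The gripper opens to 88 mm and grips with 3 to 60 N. Pads are 18 mm wide; open, the fingers measure 123 mm over their backs; the gripper's body (75 mm by 187 mm) begins 45 mm behind the grasp point.
Start: joints at [1.296, 0.689, -0.195, 1.565, 0.157, 0.902, -0.215], TCP at [189.976, -595.451, 238.743] pointing down, gripper open.
Joint ranges: [-3.01, 3.01], [-0.46, 2.08], [-1.47, 1.51], [0.13, 2.56], [-1, 4.14], [0.04, 2.09], [-2.66, 2.66]. Speed limits (rad/s): [2.57, 2.57, 3.14, 3.14, 3.14, 3.14, 3.14].

INTERFACE

Orientations are given as a unit quaternion [w, x, y, z].
In Python, from station import manip gives the robot as it stands.
- The arm moves only by the shell command python3 -m pendant 'ROWS' [FORCE]. ROWS is JSON, a list of rows, each a list of 3 entries, a list of its own where there are three numbers: the opening, from -1 (shut) to 1 (fully open), so that 0 is half open, then the shift along the world's x, y, z in cm, then the turn about the world's z in degrees. In form: [[jaw, [tx, ty, tz], yaw], ...]. A call has 1 to 8 rows; each row is the pose to reach, as a shift and turn from the pose commanded when the call began; what a row does not reach only later rows make up. A row lasts 1/10 s, in which the tool goes at most 50 mm and 8.59 degrees, less where a joint would pass 70% of its speed; a pose out of reach is approached as far as the arm can. A call with a gripper value outside its range is refused whole. The fingers move at their own pace and stop on an object; FORCE is the grip in N (left out, the last holds). Time passes only in rows, so rows that repeat a pose let the fingers close. It gives the time, the measured TCP pose, the force, the opening and the grip force at its end, in the units of the state.
- manip.state(): the state, without advancing time (a new reading comes with each control period).
- manip.read_camera(name): name is "scene" or "side" or "wrist"; returns a dict with "image" (480x640x3 uint8, red, green, blue), "vfov" (degrees; the focal length in pixels is half the picture's height over the tangent of half this angle, whatever the lens; pixels are square), "cx", "cy" (the principal point, pixels), "extrinsics" (4x4, takes a point from camera to world coordinates); the wrist camera has in their place "hand_eye" (4x4, takes a point from camera to tool coordinates, whose origin is the TCP and whose axes are the flange's). Camera axes: x right, y down, z forward; pixel columns grow to the right and rows downward; lengths in mm; the calibration is good to about 2 mm. A picture is of the moment at which its call begins: read the wrist's pose just before it. There is no depth.
- manip.close_job(): hands the job in; it is judged then, once.
The state is a dict: "t": time; "joint_positions": joint angles; "joint_velocities": joint speeds; "tau": joint torques, N m; "ee_pos": TCP position; "tcp_rot": TCP orientation; "contact_force": force on the tool from outside, world axes, zero at the start; "wrist_torque": the same for the moment, N m; "grip_width": finger opening in mm; "finger_force": force on a finger pad.
Only numpy, scipy, OpenCV 4.12 (cv2) and the standard library are available. Lean on these libraries where they do the work, as an engineer would, in place of code of your own. Each camera call takes 0.05 s, during which the arm holds its last target. There are 200 camera calls.

TASK

Fit the large aluminium disc with three slots onto the grey shaker: pick it up by its neck, turn it so that the three studs of the shaker come up through the three slots, and lower it over the spindle until it lies flat and fully home on the drive plate, then let go. Lower it, do not drop it, and leave the other two discs where they lie.

Things in the scene. Friction and masses are not known exactly. Their poses are not given: they have to be found in the camera images.
- rotor_neck (a point): Large three-slot aluminium disc, 112 across, 8 thick, lying flat, 0.3 kg. Upright tubular neck in its centre: outside 40, bore 30, top 64 above the underside. Three slots through the plate at 120 degrees, 28 to 50 from the axis, each 40 degrees wide. Point: on the axis, 36 above the underside, where the neck is gripped from above at any yaw. z up the neck; x through the middle of one slot. All mm.
- seat (a point): Fixed shaker, grey box 170 x 170 x 70 mm with a dark steel drive plate 112 across on top. Point: centre of the plate's top face, 80 above the bench; the disc's underside comes to lie here. A pointed spindle (14 thick, 42 high) rises from it, and 40 from its axis, 120 degrees apart, three pointed studs (8 thick, 22 high). z up; x points at one stud. Play: 7 mm, 14 degrees; any slot fits any stud.
- disc_four_neck (a point): Bystander, to be left alone: a disc of the same size, neck and material but with four slots at 90 degrees; it does not fit the shaker. This point is on the axis, 36 mm above its underside.
- disc_small_neck (a point): Bystander, to be left alone: a smaller disc of the same material with three slots, 82 mm in diameter, 8 mm thick, with a neck 28 mm in diameter and 50 mm high; it does not fit the shaker. This point is on the axis, 29 mm above its underside.
There are look-alikes about, which are no part of the job. What is shaped like the part that bears seat but purple is not meant.

How it is judged:
By the outcome, as a careful person would: the job done as asked, in the order asked, and still so for the second after the job is handed in, with the robot touching nothing.
It also fails if it takes over 35 s, if anything falls off the work surface, if the arm or the gripper's body presses on something with over 40 N, if the wrist force passes 120 N, or if a joint passes its speed limit or range.

## Working session

There is one attempt and no reset: what is moved stays moved. The work goes in short steps, Python scripts to look and compute and a shell command to move; the robot and the scene stay as the last step left them, time stands still between calls to the robot, and variables do not carry over. Pictures are saved under pics/ and viewed, at most 10 in all, crops included, and the job is handed in when it is done.

```bash
ls; mkdir -p pics
cat > h.py <<'E'
import numpy as np, cv2, json
from station import manip
from scipy.spatial.transform import Rotation as R
def snap(name,fn):
    s=manip.state(); c=manip.read_camera(name)
    cv2.imwrite('pics/'+fn+'.png',c['image'][:,:,::-1])
    if 'hand_eye' in c:
        q=np.array(s['tcp_rot']); T=np.eye(4); T[:3,:3]=R.from_quat(q[[1,2,3,0]]).as_matrix(); T[:3,3]=s['ee_pos']
        E=T@np.array(c['hand_eye'])
    else: E=np.array(c['extrinsics'])
    f=240/np.tan(np.radians(c['vfov'])/2)
    np.savez('pics/'+fn+'.npz',E=E,f=f,c=[c['cx'],c['cy']])
    return s
def w(fn,u,v,z):
    d=np.load('pics/'+fn+'.npz'); E=d['E']
    r=E[:3,:3]@np.array([(u-d['c'][0])/d['f'],(v-d['c'][1])/d['f'],1.]); o=E[:3,3]
    return o+r*(z-o[2])/r[2]
def px(fn,p):
    d=np.load('pics/'+fn+'.npz'); E=d['E']
    q=E[:3,:3].T@(np.array(p,float)-E[:3,3]); return q[:2]/q[2]*d['f']+d['c']
E
python3 - <<'E'
from h import *
snap('scene','scene');snap('side','side');s=snap('wrist','w0')
print(s)
for n in ('scene','side','w0'):
    d=np.load(f'pics/{n}.npz'); print(n,d['E'].round(2),d['f'],d['c'])
a=cv2.imread('pics/side.png');b=cv2.imread('pics/w0.png')
cv2.imwrite('pics/two.png',cv2.resize(np.vstack([a,b]),(600,800))[:, :] if 0 else cv2.resize(np.hstack([a,b]),(800,300)))
E
```

```text
pics
{'t': 0.1, 'joint_positions': array([ 1.29585453,  0.68990783, -0.1945086 ,  1.56621309,  0.15727932,
        0.90251269, -0.21512709]), 'joint_velocities': array([ 0.00011491, -0.00246585, -0.00190253, -0.00392297,  0.00098588,
        0.00089442,  0.00089937]), 'tau': array([-2.80521956e-03, -5.28495491e+01, -1.27186351e+00, -1.53836131e+01,
       -5.26585313e-02,  1.91390500e-03,  4.33351147e-05]), 'ee_pos': array([ 189.69908285, -594.92689512,  237.99230937]), 'tcp_rot': array([-8.06334880e-04,  9.88106256e-01,  1.53770426e-01, -1.82109909e-04]), 'contact_force': array([-0.0620343 , -0.10771395, -0.0386435 ]), 'wrist_torque': array([ 0.02881601,  0.01968934, -0.04902881]), 'finger_force': 0.0, 'grip_width': 88.57689978374987}
scene [[-2.30000e-01  7.90000e-01 -5.60000e-01  1.12226e+03]
 [ 9.70000e-01  1.80000e-01 -1.50000e-01  1.40570e+02]
 [-2.00000e-02 -5.80000e-01 -8.10000e-01  1.00204e+03]
 [ 0.00000e+00  0.00000e+00  0.00000e+00  1.00000e+00]] 561.8020940972075 [320.7104207  235.69874983]
side [[-8.9000e-01 -2.6000e-01  3.7000e-01  2.2800e+00]
 [-4.5000e-01  5.0000e-01 -7.4000e-01  8.8593e+02]
 [ 0.0000e+00 -8.3000e-01 -5.6000e-01  7.5408e+02]
 [ 0.0000e+00  0.0000e+00  0.0000e+00  1.0000e+00]] 520.9151441484103 [315.65457502 245.26598196]
w0 [[ 3.0000e-01 -9.1000e-01 -2.9000e-01  2.6554e+02]
 [-9.5000e-01 -2.9000e-01 -9.0000e-02 -5.7147e+02]
 [-0.0000e+00  3.1000e-01 -9.5000e-01  3.8539e+02]
 [ 0.0000e+00  0.0000e+00  0.0000e+00  1.0000e+00]] 399.10339871997604 [324.22222645 237.61725702]
```

View pics/scene.png

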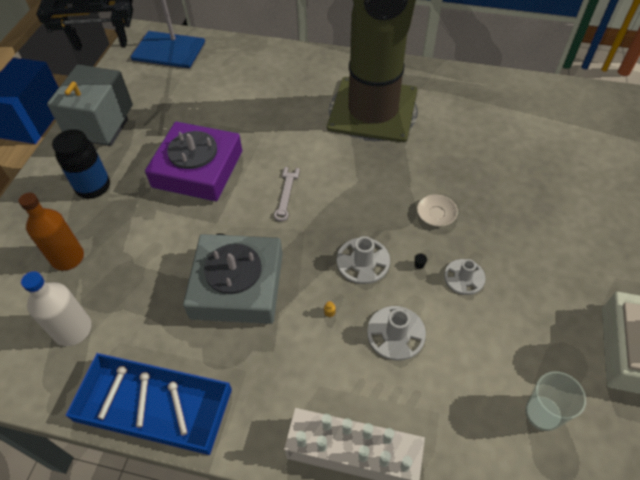

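View pics/two.png

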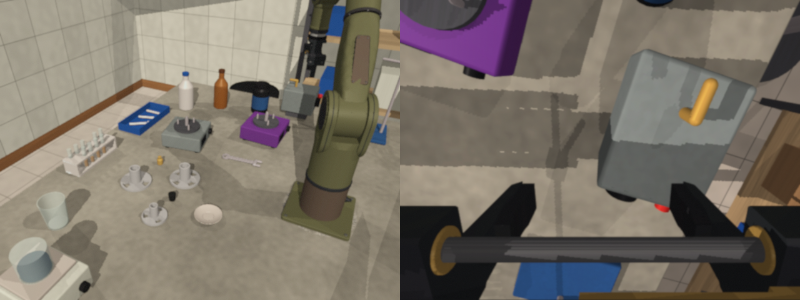

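The scene shows the grey shaker's plate near (230,268), two large discs at (363,260) and (396,333), and the small one at (465,277). I'll enlarge it to tell the slots apart.

Run:
```python
from h import *
a=cv2.imread('pics/scene.png')
c1=cv2.resize(a[225:365,330:430],(400,560),interpolation=cv2.INTER_CUBIC)
c2=cv2.resize(a[225:325,180:290],None,fx=3.6,fy=3.6,interpolation=cv2.INTER_CUBIC)
o=np.zeros((560,800,3),np.uint8);o[:,:400]=c1;o[:c2.shape[0],400:400+c2.shape[1]]=c2[:,:400]
cv2.imwrite('pics/c.png',o)
print(w('scene',365,243,64),w('scene',400,317,64),w('scene',230,268,80))
```

```text
[469.39824819  63.64666038  64.        ] [619.93910055 157.87724279  64.        ] [ 596.07265792 -180.08331866   80.        ]
```

View pics/c.png

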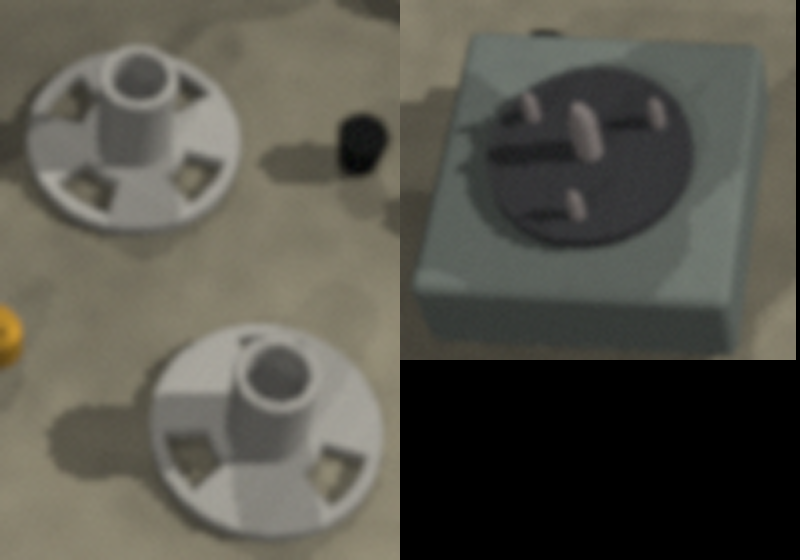

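Run:
```python
from h import *
n=w('scene',399.5,318.75,64);print('neck',n)
for u,v in ((378,339.5),(415,343.75),(394,310)):
    p=w('scene',u,v,6);d=p-n;print(p.round(1),np.hypot(*d[:2]).round(1),np.degrees(np.arctan2(d[1],d[0])).round(1))
st=np.array([w('scene',*q,80) for q in ((217.2,258.6),(251.9,260.6),(230,285.8))]);m=st.mean(0);print('seat',m,w('scene',233.3,268.6,80))
for p in st: d=p-m;print(np.hypot(*d[:2]).round(1),np.degrees(np.arctan2(d[1],d[0])).round(1))
s=manip.state();q=s['tcp_rot'];M=R.from_quat(q[[1,2,3,0]]).as_matrix();print('tool y dir',np.degrees(np.arctan2(M[1,1],M[0,1])), 'cam', manip.read_camera('wrist')['hand_eye'])
for u,v in ((65,260),(70,340),(80,190)):print(w('scene',u,v,0))
```

```text
neck [623.72744913 157.51527178  64.        ]
[646. 125.   6.] 39.4 -55.6
[639.1 195.4   6. ] 40.8 67.9
[576.1 145.    6. ] 49.2 -165.3
seat [ 595.09363925 -174.17886251   80.        ] [ 595.97478313 -173.360812     80.        ]
40.2 -110.8
39.4 129.0
39.7 10.1
tool y dir -72.30619940802752 cam [[-7.59215102e-04 -9.52287407e-01 -3.05201767e-01  7.93618778e+01]
 [ 9.99999678e-01 -6.43737865e-04 -4.78999176e-04  4.60050815e-01]
 [ 2.59674949e-04 -3.05202032e-01  9.52287589e-01 -1.47406947e+02]
 [ 0.00000000e+00  0.00000000e+00  0.00000000e+00  1.00000000e+00]]
[ 609.01457281 -561.31643307    0.        ]
[ 777.3637313  -460.31754213    0.        ]
[ 421.49014286 -622.91121339    0.        ]
```

Three-slot disc: the nearer large one at about (624,157), with slots at about 66° mod 120. The seat is at about (595,-174), with studs at about 9.5° mod 120. Moving above the disc.

```bash
python3 -m pendant '[[1,[2.4,4.2,0.5],6],[1,[4.8,8.4,0.5],12],[1,[7.2,12.6,0.5],18],[1,[9.6,16.8,0.5],24],[1,[12,21,0.5],30],[1,[14.4,25.2,0.5],36],[1,[16.8,29.4,0.5],42],[1,[19.2,33.6,0.5],48]]'
python3 -m pendant '[[1,[2.4,4.2,-0.5],0],[1,[4.8,8.4,-1],0],[1,[7.2,12.6,-1.5],0],[1,[9.6,16.8,-2],0],[1,[12,21,-3],0],[1,[14.4,25.2,-4],0],[1,[16.8,29.4,-4],0],[1,[19.2,33.6,-4],0]]'
python3 -m pendant '[[1,[2.5,4,0],0],[1,[5,8,0],0],[1,[5,8,0],0],[1,[5,8,0],0]]'
python3 -c "
from h import *
snap('wrist','w1')"
```

```text
t: 1.0
ee_pos: [382.6, -257.8, 243.9]
tcp_rot: [0.0, 0.839, 0.544, 0.0]
contact_force: [0.7, 0.1, 0.1]
grip_width: 88.3
finger_force: 0.0
t: 1.8
ee_pos: [574.4, 78.3, 203.3]
tcp_rot: [-0.0, 0.84, 0.543, -0.001]
contact_force: [1.2, -1.1, 0.4]
grip_width: 87.8
finger_force: 0.0
t: 2.2
ee_pos: [623.7, 157.8, 203.1]
tcp_rot: [-0.0, 0.84, 0.543, -0.0]
contact_force: [-0.2, -0.5, -0.3]
grip_width: 88.4
finger_force: 0.0
```

View pics/w1.png

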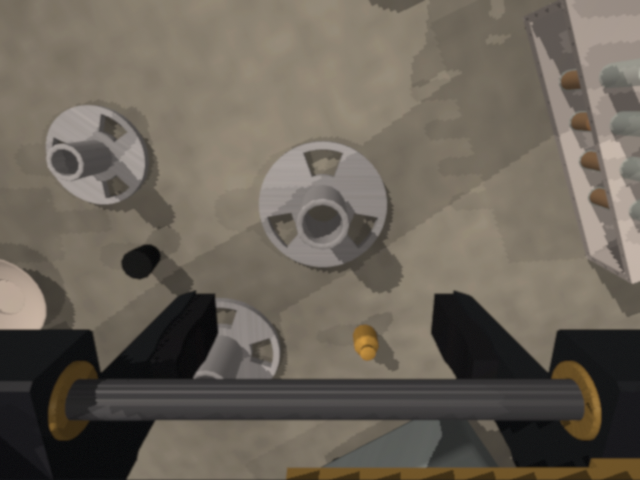

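The target disc is in the middle: plate centre (323,204), neck top (323,223), slots at (323,163), (282,230) and (362,230).

Run:
```python
from h import *
n=w('w1',323,223,64);p=w('w1',323,204,8);print(n,p)
for u,v in ((323,163),(282,230),(362,230)):
    d=w('w1',u,v,6)-p;print(np.hypot(*d[:2]).round(1),np.degrees(np.arctan2(d[1],d[0])).round(1))
s=manip.state();print(s['ee_pos'])
```

```text
[622.4693124 156.7829513  64.       ] [622.9441945  158.30203061   8.        ]
35.4 65.7
44.3 -170.8
42.8 -59.0
[623.45171323 155.73908811 203.17818759]
```

```bash
python3 -m pendant '[[1,[-0.1,0.1,-4],0],[1,[-0.1,0.1,-8],0],[1,[-0.1,0.1,-12],0],[1,[-0.1,0.1,-15],0],[1,[-0.1,0.1,-17],0],[1,[-0.1,0.1,-18],0],[0.3,[-0.1,0.1,-18],0],[-0.2,[-0.1,0.1,-18],0]]' 35
python3 -m pendant '[[-1,[0,0,0],0],[-1,[0,0,0],0],[-1,[0,0,0],0],[-1,[0,0,0],0],[-1,[0,0,0],0],[-1,[0,0,0],0]]' 35
```

```text
t: 3.05
ee_pos: [623.6, 156.9, 24.8]
tcp_rot: [0.0, 0.84, 0.542, 0.001]
contact_force: [-0.4, 1.1, -0.4]
grip_width: 74.2
finger_force: 0.0
t: 3.65
ee_pos: [622.8, 157.8, 24.2]
tcp_rot: [-0.0, 0.84, 0.542, 0.0]
contact_force: [-2.0, 0.2, 4.5]
grip_width: 39.5
finger_force: 34.9
```

```bash
python3 -m pendant '[[-1,[0,0,2],0],[-1,[0,0,5],0],[-1,[0,0,9],0],[-1,[0,0,13],0],[-1,[0,0,16],0],[-1,[0,0,17.6],0],[-1,[0,0,17.6],0]]'
python3 -m pendant '[[-1,[-1,-2.6,0],-5],[-1,[-2.5,-6.5,0],-12],[-1,[-4,-10.4,0],-19],[-1,[-5.5,-14.3,0],-26],[-1,[-7,-18.2,0],-33],[-1,[-8.5,-22,0],-40],[-1,[-10,-26,0],-46],[-1,[-11.5,-29.5,0],-51]]'
python3 -m pendant '[[-1,[-1.4,-3.4,0],-3],[-1,[-2.2,-5.5,0],-5],[-1,[-2.2,-5.5,0],-5],[-1,[-2.2,-5.5,0],-5],[-1,[-2.2,-5.5,0],-5]]'
python3 -c "
from h import *
snap('wrist','w2')"
```

```text
t: 4.35
ee_pos: [624.3, 157.9, 201.8]
tcp_rot: [0.001, 0.84, 0.542, 0.002]
contact_force: [-0.0, 0.5, -3.5]
grip_width: 39.3
finger_force: 34.9
t: 5.15
ee_pos: [506.0, -139.6, 198.2]
tcp_rot: [0.0, 0.992, 0.125, -0.002]
contact_force: [0.3, -0.7, -3.2]
grip_width: 39.6
finger_force: 35.0
t: 5.65
ee_pos: [486.1, -190.9, 199.0]
tcp_rot: [-0.001, 0.996, 0.086, -0.0]
contact_force: [-0.1, 0.2, -2.8]
grip_width: 39.7
finger_force: 35.0
```

View pics/w2.png

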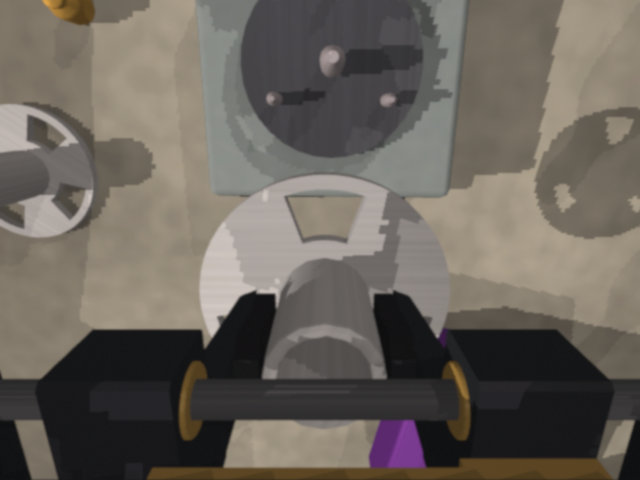

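The stud tips are at about (272,98) and (388,100), and the spindle at about (333,55). The front slot of the held disc runs from (324,195) to (326,239). Enlarging.

Run:
```python
from h import *
a=cv2.imread('pics/w2.png')[0:250,200:460]
cv2.imwrite('pics/c2.png',cv2.resize(a,None,fx=2.4,fy=2.4,interpolation=cv2.INTER_CUBIC))
```

```text
(no output)
```

View pics/c2.png

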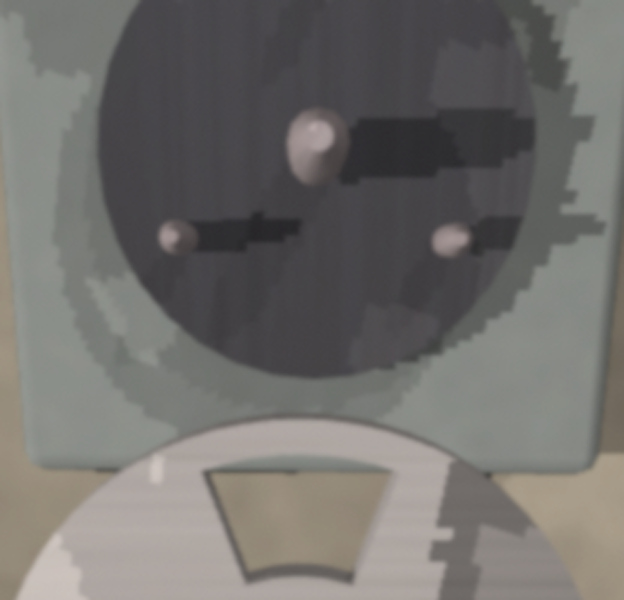

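Run:
```python
from h import *
W=lambda u,v,z:w('w2',200+u/2.4,v/2.4,z)
a=W(184,240,80);b=W(447,242,80);print('bases',a,b,np.linalg.norm(a-b))
a2=W(172,236,102);b2=W(458,239,102);print('tips',a2,b2,np.linalg.norm(a2-b2))
print('spindle',W(316,160,80),W(320,135,122))
def cen(a,b):
    m=(a+b)/2;d=(b-a)[:2];d/=np.linalg.norm(d);n=np.array([-d[1],d[0]])
    if n[0]<0:n=-n
    # both studs on the near (-x) side of the spindle
    ang=np.degrees(np.arctan2(n[1],n[0]));return m[:2]+20*n,ang
print(cen(a,b),cen(a2,b2))
s=manip.state();z=s['ee_pos'][2]-24+8
o=(W(205,470,z)+W(395,472,z))/2;i=(W(247,583,z)+W(352,581,z))/2
c=s['ee_pos'];print(s['ee_pos'],'slot edges rel',(o-c)[:2],(i-c)[:2])
for p in(o,i):d=p-c;print(np.hypot(d[0],d[1]),np.degrees(np.arctan2(d[1],d[0])))
d=o-i;print(np.degrees(np.arctan2(d[1],d[0])))
q=s['tcp_rot'];M=R.from_quat(q[[1,2,3,0]]).as_matrix();print(np.degrees(np.arctan2(M[1,0],M[0,0])))
```

```text
bases [ 564.9589968  -147.01579037   80.        ] [ 576.22024671 -215.25588662   80.        ] 69.16304277355863
tips [ 565.34084213 -146.6043944   102.        ] [ 576.37853397 -214.64282253  102.        ] 68.92792136700383
spindle [ 589.9726075  -177.81006686   80.        ] [ 590.99212194 -177.81790513  122.        ]
(array([ 590.32273167, -177.87940285]), np.float64(9.37072069086643)) (array([ 590.60159431, -177.42093192]), np.float64(9.214664100530754))
[ 486.31604853 -190.83985769  199.14102702] slot edges rel [44.40751527  6.95053613] [24.42018882  3.5890848 ]
44.948163082558295 8.895598302334545
24.682527252016733 8.361018611456581
9.54661755584222
9.846833293709047
```

Yaw matches within 1°. The scene and wrist estimates of the seat differ by a few mm, so I'll hover in between and calibrate the scene camera against the held neck.

```bash
python3 -m pendant '[[-1,[3,0.5,0],0],[-1,[6.5,1,0],0],[-1,[9.5,1.5,0],0],[-1,[10.8,1.7,0],0],[-1,[10.8,1.7,-2],0],[-1,[10.8,1.7,-4],0],[-1,[10.8,1.7,-4],0],[-1,[10.8,1.7,-4],0]]'
python3 - <<'E'
from h import *
S=[snap('scene','s3')['ee_pos'],snap('side','d3')['ee_pos']]+[manip.state()['ee_pos']];print(S)
f=cv2.INTER_CUBIC
A=cv2.imread('pics/s3.png')[200:325,180:290]
dd=cv2.imread('pics/side.png');d3=cv2.imread('pics/d3.png')
x,y=px('side',(594,-176,100)).astype(int);print(x,y)
B=dd[y-65:y+60,x-55:x+55];C=d3[y-65:y+60,x-55:x+55]
o=np.hstack([cv2.resize(c,(264,300),interpolation=f) for c in(A,B,C)])
o=cv2.resize(o,(792,300))
cv2.imwrite('pics/c3.png',np.hstack([cv2.resize(A,(396,450),interpolation=f),cv2.resize(B,(396,450),interpolation=f)]))
cv2.imwrite('pics/c4.png',cv2.resize(C,(396,450),interpolation=f))
E
```

```text
t: 6.5
ee_pos: [594.0, -174.4, 159.6]
tcp_rot: [-0.0, 0.996, 0.085, -0.0]
contact_force: [0.4, 0.0, -2.8]
grip_width: 39.4
finger_force: 35.0
[array([ 594.04053866, -174.40439335,  159.56469011]), array([ 594.61275401, -174.81880195,  160.31864951]), array([ 594.84552143, -175.12506984,  160.73508203])]
296 191
```

View pics/c3.png

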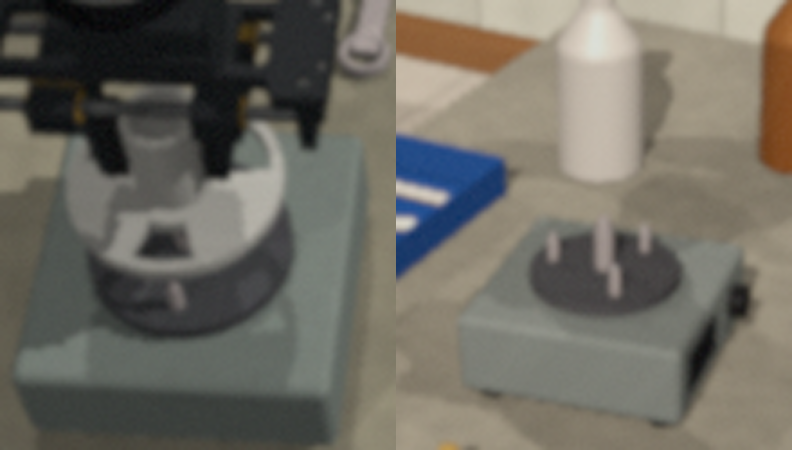

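View pics/c4.png

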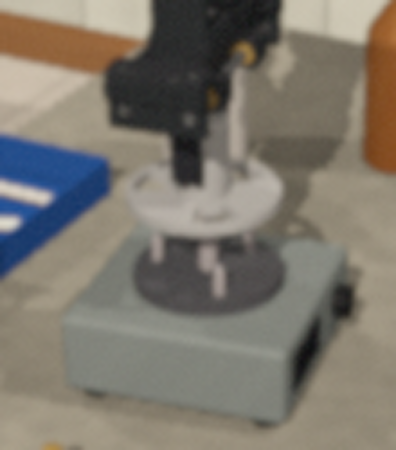

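Run:
```python
from h import *
t=np.linspace(0,2*np.pi,721)
def ext(fn,x,y,zs,off):
    P=np.array([(px(fn,(x+56*np.cos(a),y+56*np.sin(a),z))-off)*3.6 for a in t for z in zs]);return [P[:,0].min(),P[:,0].max(),P[:,1].min(),P[:,1].max()]
so=np.array([180,200]);do=np.array([241,126])
for lab,fn,off in (('scene','s3',so),('side','d3',do)):
    print(lab,'disc@594.5,-174.9',np.round(ext(fn,594.5,-174.9,(136,144),off)),'plate@same',np.round(ext(fn,594.5,-174.9,(71,80),off)))
    b=px(fn,(594.5,-174.9,80))
    print(' px*3.6 per mm x,y',(px(fn,(604.5,-174.9,80))-b)*.36,(px(fn,(594.5,-164.9,80))-b)*.36)
    print(' studs',[((px(fn,(594.5+40*np.cos(a),-174.9+40*np.sin(a),80))-off)*3.6).round() for a in np.radians([9.3,129.3,249.3])],((px(fn,(594.5,-174.9,122))-off)*3.6).round())
print(((px('scene',(594.5,-174.9,122))-so)*3.6).round())
```

```text
scene disc@594.5,-174.9 [ 63. 283.  90. 279.] plate@same [ 86. 295. 159. 343.]
 px*3.6 per mm x,y [-0.59040303  1.53530819] [1.76056411 0.343617  ]
 studs [array([178., 308.]), array([259., 216.]), array([133., 210.])] [179. 201.]
side disc@594.5,-174.9 [119. 275. 150. 231.] plate@same [123. 275. 226. 311.]
 px*3.6 per mm x,y [-1.18789798 -0.30090373] [-0.6531269   0.59106124]
 studs [array([148., 254.]), array([209., 288.]), array([239., 245.])] [198. 211.]
[179. 201.]
```

By the dimensions, the play is ±7 mm (±14°), and all the estimates agree within about 3 mm, so lower here and watch the force.

```bash
python3 -m pendant '[[-1,[0,0,-1],0],[-1,[0,0,-2],0],[-1,[0,0,-2.8],0],[-1,[0,0,-3.6],0],[-1,[0,0,-3.6],0]]'
python3 -m pendant '[[-1,[0,0,-0.4],0],[-1,[0,0,-0.8],0],[-1,[0,0,-1.2],0],[-1,[0,0,-1.6],0],[-1,[0,0,-1.6],0],[-1,[0,0,-1.6],0]]'
```

```text
t: 7.1
ee_pos: [592.9, -175.2, 122.2]
tcp_rot: [-0.0, 0.996, 0.085, -0.001]
contact_force: [-0.5, -0.0, -3.2]
grip_width: 39.3
finger_force: 35.0
t: 7.7
ee_pos: [594.0, -175.4, 107.7]
tcp_rot: [0.0, 0.996, 0.085, -0.0]
contact_force: [0.4, 0.3, -3.2]
grip_width: 39.3
finger_force: 35.0
```

```bash
python3 -m pendant '[[-1,[0,0,-0.1],0],[-1,[0,0,-0.2],0],[-1,[0,0,-0.3],0],[-1,[0,0,-0.3],0],[-1,[0,0,-0.3],0]]'
python3 -m pendant '[[-1,[0,0,-0.05],0],[-1,[0,0,-0.1],0],[-1,[0,0,-0.1],0],[-1,[0,0,-0.1],0]]'
```

```text
t: 8.2
ee_pos: [594.0, -175.5, 104.8]
tcp_rot: [0.0, 0.996, 0.084, 0.0]
contact_force: [0.3, -0.3, -2.2]
grip_width: 39.8
finger_force: 35.0
t: 8.6
ee_pos: [594.1, -175.5, 104.2]
tcp_rot: [0.0, 0.996, 0.084, 0.0]
contact_force: [-1.3, 0.0, 2.5]
grip_width: 39.2
finger_force: 35.0
```

Contact at the expected height (104). I'll press very slightly, then release gently.

```bash
python3 -m pendant '[[-1,[0,0,-0.05],0],[-1,[0,0,-0.05],0],[-1,[0,0,-0.05],0]]'
python3 -m pendant '[[-0.1,[0,0,0],0],[0,[0,0,0],0],[0.3,[0,0,0],0],[0.6,[0,0,0],0],[0.8,[0,0,0],0],[0.8,[0,0,0],0],[0.8,[0,0,0],0]]'
python3 -m pendant '[[0.8,[0,0,2],0],[0.8,[0,0,5],0],[0.8,[0,0,9],0],[0.8,[-3,0,12],0],[0.8,[-7,-1,12],0],[0.8,[-11,-1.8,12],0],[0.8,[-11,-1.8,12],0],[0.8,[-11,-1.8,12],0]]'
python3 - <<'E'
from h import *
snap('wrist','w5');snap('side','d5')
a=cv2.imread('pics/w5.png')[0:400,100:560]
b=cv2.imread('pics/d5.png')[126:251,241:351]
cv2.imwrite('pics/c5.png',np.hstack([cv2.resize(a,(460,400)),cv2.resize(b,(338,400),interpolation=2)]))
E
```

```text
t: 8.9
ee_pos: [594.1, -175.5, 104.1]
tcp_rot: [0.0, 0.996, 0.084, 0.0]
contact_force: [-2.1, 0.4, 5.4]
grip_width: 39.6
finger_force: 35.1
t: 9.6
ee_pos: [594.0, -175.4, 103.1]
tcp_rot: [0.0, 0.996, 0.085, -0.0]
contact_force: [-1.1, -0.2, -0.1]
grip_width: 78.8
finger_force: 0.0
t: 10.4
ee_pos: [483.7, -193.8, 223.6]
tcp_rot: [0.0, 0.996, 0.084, 0.0]
contact_force: [0.2, 0.5, -0.3]
grip_width: 79.2
finger_force: 0.0
```

View pics/c5.png

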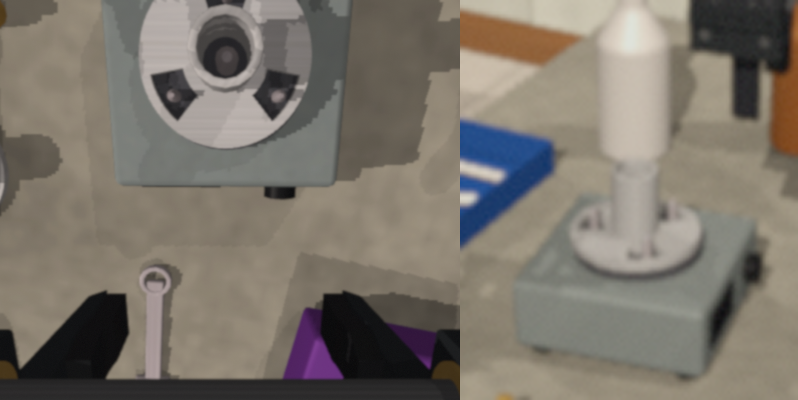

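The disc lies flat on the plate, with studs visible in the slots at (175,97) and (278,95) and the spindle in the bore at (228,57). The gripper is clear.

```bash
python3 -c "
from station import manip
print(manip.close_job())"
```

```text
the job is handed in; nothing more can be done
None
```

The large three-slot disc now lies flat on the grey shaker's drive plate, with studs up through its slots and the spindle in its bore; I lowered and released it, left the other two discs alone, and handed the job in at about 10.5 s.

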